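Start and seat the hook rail's quarter-turn fitting with the hand driver

TASK

The hook rail on the crate still has one loose fitting, the raised square-headed one at its bare end. Take the hand driver from its holder, seat its socket squarely and fully over the head, feeling gently for the angle at which it drops on, and turn it clockwise until the head is home, keeping the fitting upright without ever pressing its springy head down to the end of its give, wringing it hard or touching it with the gripper. Then stand the driver upright back in its holder and let go, leaving the mug, pencil and clip where they are.

Things in the scene. Friction and masses are not known exactly. Their poses are not given: they have to be found in the camera images.
- driver_grip (a point): Hand driver standing socket down in its holder: centre of its wooden handle, 98.5 mm above the socket's lower rim. z up along the driver; x, y square to the handle's and socket's sides. Handle 24 x 24 mm square, 73 mm long (62 to 135 mm above the rim), then a round steel shank 12 mm thick, then the steel socket block, 24 x 24 mm, 25 mm tall. About 160 g.
- driver_tip (a point): Centre of the driver's lower rim, the mouth of its square socket: opening 16 x 16 mm, 12.5 mm deep, sides parallel to the handle's sides. Axes as driver_grip. On the fitting's head it has about 0.15 rad of turning play and 1 mm of sideways play.
- holder_floor (a point): Centre of the floor on which the driver stands inside its holder, a fixed dark wooden open-topped box on the crate, 54 x 54 mm outside, 38 x 38 mm inside; its rim is 32 mm above this floor.
- rail: Black plastic hook rail fixed on the crate top. Origin on the crate top; z up, y along the rail. Foot plate 44 mm (x) by 280 mm (y -150 to +130), 8 mm thick; an upright wall 95 mm tall with three hooks and a bottle opener stands on it from y = -150 to 0. The loose fitting is at x = 0, y = +90 mm; its twin at y = -135 mm is already home: not to be used.
- fitting: The rail's loose steel quarter-turn fitting: point on its axis at the top face of the foot plate (8 mm above the crate top). z is its axis; x, y follow the rail and do not turn with the head. It leans about this point when pushed sideways (1.2 N m per rad) and springs back upright, so the driver must be centred. Turned clockwise from above against 0.12 N m of friction.
- fitting_top (a point): On the fitting's axis, at the top of its head (x, y do not turn with it). Head 14 x 14 mm square, 9 mm tall, plus a round nose 4.5 mm tall on top (14 mm wide, 13 at 2 mm up, 8 at its tip). The nose lets the socket on 4.5 mm at any angle; it goes on fully (12.5 mm, roof on nose) only within 0.15 rad of the head's angle. Pressed, the head gives 3 N per mm for 4 mm, then is rigid: stay under 10 N.
- fitting_seat (a point): Where the head's underside rests when home: at fitting, but it follows the head down when that is pressed. The head starts at an unmeasured angle, 0.2 to 0.9 rad clockwise of square with the rail; it turns to a stop at 1.57 rad, where it is square again and home, and sinks 4 mm per rad: underside 6.3 mm above this point at 0 rad, on it when home.
- mug_mid (a point): White ceramic mug, 80 mm wide, 90 mm tall, handle at one side, on the crate top: point on its axis half-way up. Leave alone.
- pencil: Wooden pencil, 8 mm thick, 165 mm long along y, lying on the crate top; origin at the underside of its middle. Leave alone.
- clip: Teal plastic clip, 12 x 55 mm, 18 mm tall, lying on the crate top, long side along y; origin at the underside of its middle. Leave alone.

How it is judged:
By the outcome, as a careful person would: the job done as asked, in the order asked, and still so for the second after the job is handed in, with the robot touching nothing.
It also fails if it takes over 72 s, if anything falls off the work surface, if the arm or the gripper's body presses on something with over 40 N, if the wrist force passes 120 N, or if a joint passes its speed limit or range.

ROBOT

A 6-joint arm with a two-finger parallel gripper is mounted at the origin on the work surface. World frame = base frame: x ahead of the robot, y to its left, z up, the work surface at z = 0. Lengths are in m, angles in degrees, forces in N, time in s.
With the tool pointing down it reaches from about 0.35 to 0.925 m from the base axis. Payload 6.4 kg.
Tool frame: the origin (TCP) lies on the mounting face of the last link; the fingertips stand 173 mm ahead of it and the grasp point (between the pads) lies 155 mm ahead of it; z points along the fingers, y is the direction in which the jaws open and shut (so a half turn about z gives the same grasp; the last joint's range is limited). The gripper opens to 85 mm and grips with 20 to 120 N. Pads are 22 mm wide; open, the fingers measure 114 mm over their backs; the gripper's body (76 mm by 85 mm) begins 54 mm behind the grasp point. The pads swing forward as they close: fully open they stand 13 mm farther back than shut.
Start: joints at [53.337, 14.043, 89.255, -0, 76.702, -9.975], TCP at [0.292, 0.581, 0.405] pointing down, gripper open.
Joint ranges: [-179.41, 179.41], [-58.25, 129.5], [7.25, 145.43], [-54.29, 234.29], [11.92, 165.04], [-157.13, 157.13]. Speed limits (degrees/s): [147.25, 147.25, 180, 180, 180, 180].

INTERFACE

Orientations are given as a 3x3 rotation matrix whose columns are the frame's x, y, z axes.
In Python, from bench import sensors, vision, job_done gives the robot as it stands.
- The arm moves only by the shell command python3 -m pendant 'ROWS'. ROWS is a JSON object of lists of equal length, an entry for each row: "dr": the turn, a rotation vector about the world's x, y, z in rad, a list of three; "slide": the shift along the world's x, y, z in mm, a list of three; "hand": the opening in per cent of the stroke, from 0 (shut) to 100 (fully open). A call has 1 to 20 rows; each row is the pose to reach, as a shift and turn from the pose measured when the call began; what a row does not reach only later rows make up. A row lasts 1/8 s, in which the tool goes at most 62.5 mm and 10.7 degrees, less where a joint would pass 70% of its speed; a pose out of reach is approached as far as the arm can. A call with a gripper value outside its range is refused whole. The fingers move at their own pace and stop on an object; the grip force is fixed at half the most. Time passes only in rows, so rows that repeat a pose let the fingers close. It gives the time, the measured TCP pose, the force and the opening at its end, in the units of the state.
- sensors.get_state(): the state, without advancing time (a new reading comes with each control period).
- vision.read_camera(name): name is "scene" or "top" or "wrist"; returns the picture (384x512x3 uint8, red, green, blue); there is no depth.
- vision.get_calibration(name): a dict with "K" (3x3 intrinsics, pixels), "cam_to_world" (4x4, takes a point from camera to world coordinates). Camera axes: x right, y down, z forward; pixel columns grow to the right and rows downward; lengths in m; the calibration is good to about 2 mm. A picture is of the moment at which its call begins: read the wrist's pose just before it. get_calibration takes no time and is no camera call; for the wrist camera it gives the pose at the moment of the call.
- job_done(): hands the job in, once; it reports no verdict.
The state is a dict: "time_s": time; "q": joint angles; "dq": joint speeds; "joint_efforts": joint torques, N m; "tool_pos": TCP position; "eef_rot": TCP orientation; "force": force on the tool from outside, world axes, zero at the start; "wrist_torque": the same for the moment, N m; "gripper_width": finger opening in m.
Only numpy, scipy, OpenCV 4.12 (cv2) and the standard library are available. Lean on these libraries where they do the work, as an engineer would, in place of code of your own. Each camera call takes 0.05 s, during which the arm holds its last target.

## Working session

There is one attempt and no reset: what is moved stays moved. The work goes in short steps, Python scripts to look and compute and a shell command to move; the robot and the scene stay as the last step left them, time stands still between calls to the robot, and variables do not carry over. Pictures are saved under pics/ and viewed, and the job is handed in when it is done.

```bash
mkdir -p pics; ls
python3 - <<'E'
from bench import sensors, vision
import cv2
s=sensors.get_state(); print({k:s[k] for k in ('time_s','tool_pos','eef_rot','force','gripper_width')})
for n in ('scene','top','wrist'):
    c=vision.get_calibration(n); print(n,c['K'],c['cam_to_world'])
    cv2.imwrite(f'pics/{n}0.png',vision.read_camera(n)[:,:,::-1])
E
```

```text
pics
{'time_s': 0.0, 'tool_pos': array([0.29177828, 0.58056562, 0.40359063]), 'eef_rot': array([[-8.93466451e-01,  4.49128479e-01, -1.14495879e-03],
       [ 4.49129816e-01,  8.93465187e-01, -1.53909584e-03],
       [ 3.31729041e-04, -1.88936563e-03, -9.99998160e-01]]), 'force': array([-0.38728315,  0.08868559, -0.750312  ]), 'gripper_width': 0.08552038154096772}
scene [[433.13737376   0.         260.0651307 ]
 [  0.         433.13737376 197.04621877]
 [  0.           0.           1.        ]] [[ 0.56694376  0.70450034 -0.42691222  0.79713867]
 [ 0.82374976 -0.48695827  0.29035834 -0.19111685]
 [-0.00333089 -0.51628569 -0.85640994  0.79028208]
 [ 0.          0.          0.          1.        ]]
top [[351.5124223    0.         252.2738211 ]
 [  0.         351.5124223  193.73942148]
 [  0.           0.           1.        ]] [[ 0.0153467  -0.97847494  0.20579425  0.39044683]
 [-0.99987208 -0.0140905   0.0075684   0.01816361]
 [-0.00450575 -0.20588407 -0.97856602  0.88695505]
 [ 0.          0.          0.          1.        ]]
wrist [[286.48902994   0.         248.67823403]
 [  0.         286.48902994 196.08802316]
 [  0.           0.           1.        ]] [[ 4.48949376e-01  8.50892514e-01  2.72812001e-01  2.22131648e-01]
 [ 8.93557068e-01 -4.27351515e-01 -1.37573432e-01  6.16729963e-01]
 [-4.73581347e-04  3.05536599e-01 -9.52180215e-01  3.73373800e-01]
 [ 0.00000000e+00  0.00000000e+00  0.00000000e+00  1.00000000e+00]]
```

View pics/scene0.png

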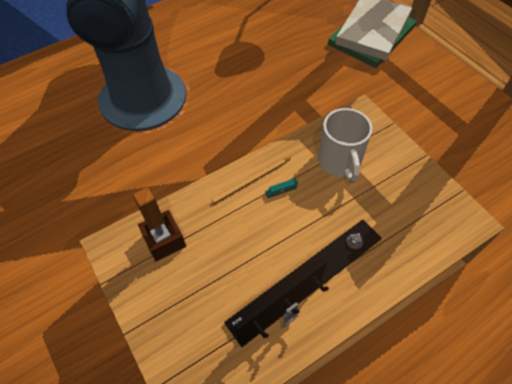

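View pics/top0.png

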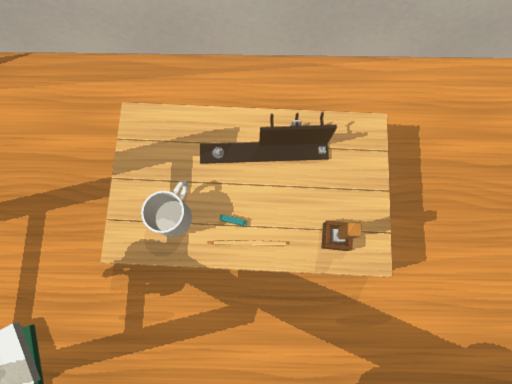

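View pics/wrist0.png

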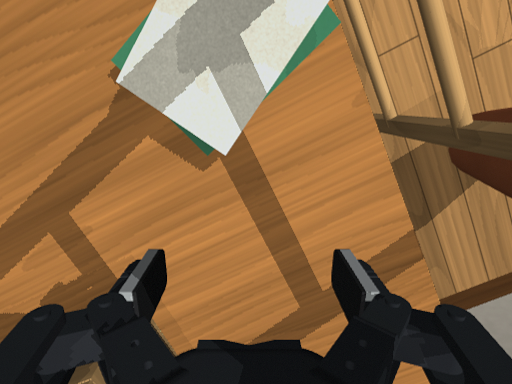

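The scene view shows the holder at (162,237), the fitting at (354,240), the mug at (345,140). In the top view they are at (338,235), (218,152) and (167,213). I'll enlarge crops to measure.

Run:
```python
import cv2
t=cv2.imread('pics/top0.png'); s=cv2.imread('pics/scene0.png')
cv2.imwrite('pics/topc1.png',cv2.resize(t[100:180,190:350],None,fx=5,fy=5,interpolation=cv2.INTER_CUBIC))
cv2.imwrite('pics/topc2.png',cv2.resize(t[205:265,310:390],None,fx=10,fy=10,interpolation=cv2.INTER_CUBIC))
cv2.imwrite('pics/scc1.png',cv2.resize(s[210:350,215:395],None,fx=4,fy=4,interpolation=cv2.INTER_CUBIC))
cv2.imwrite('pics/scc2.png',cv2.resize(s[180:270,120:200],None,fx=6,fy=6,interpolation=cv2.INTER_CUBIC))
```

```text
(no output)
```

View pics/topc1.png

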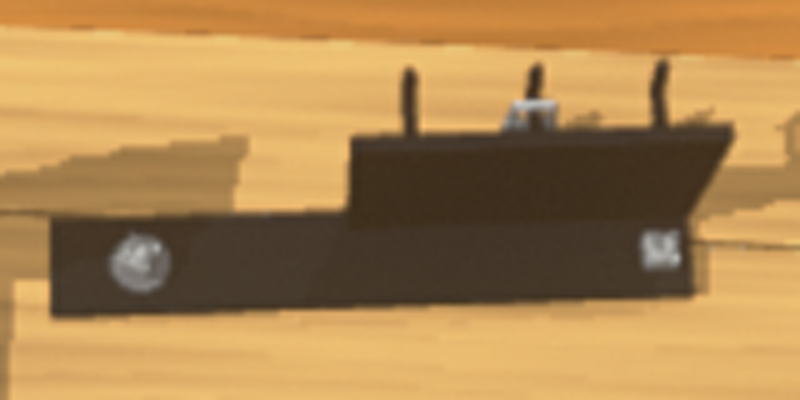

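View pics/topc2.png

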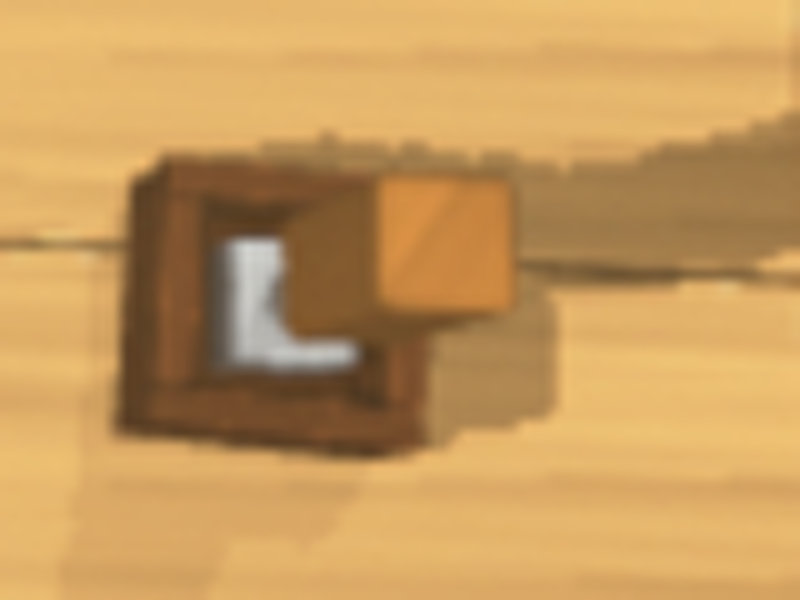

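View pics/scc1.png

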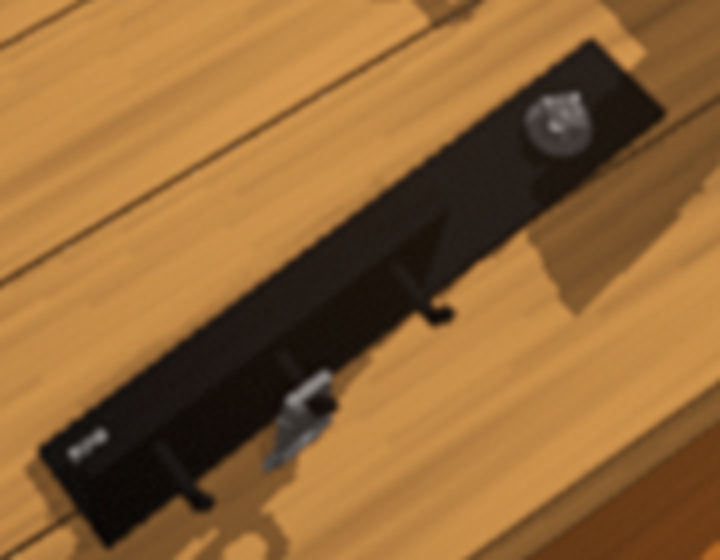

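View pics/scc2.png

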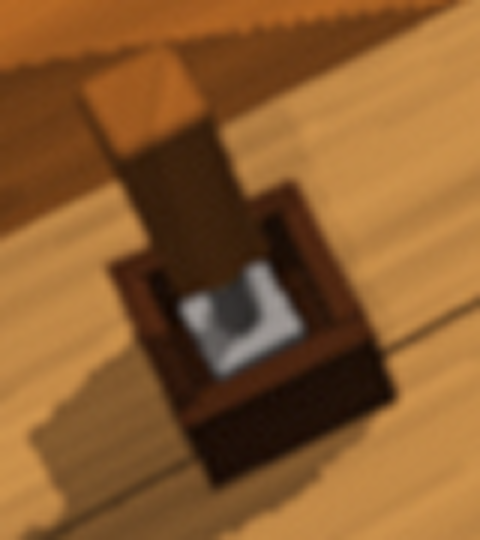

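```bash
cat > h.py <<'E'
import numpy as np
from bench import sensors, vision
from scipy.optimize import least_squares
def proj(c,P):
    T=np.linalg.inv(c['cam_to_world']); p=np.atleast_2d(P)@T[:3,:3].T+T[:3,3]
    q=p@np.array(c['K']).T; return q[:,:2]/q[:,2:]
def un(p,s,o): return (np.array(p)+.5)/s-.5+np.array(o)
def body(x,y,z,a,P):
    P=np.atleast_2d(P); c,s=np.cos(a),np.sin(a)
    return P@np.array([[c,-s,0],[s,c,0],[0,0,1]]).T+[x,y,z]
E
python3 - <<'E'
from h import *
cs,ct=vision.get_calibration('scene'),vision.get_calibration('top')
mm=1e-3
R=[(ct,un([52,218],5,[190,100]),(22,130,8)),(ct,un([52,315],5,[190,100]),(-22,130,0)),(ct,un([693,296],5,[190,100]),(-22,-150,0)),
(cs,un([592,38],4,[215,210]),(-22,130,8)),(cs,un([665,113],4,[215,210]),(22,130,8)),(cs,un([40,450],4,[215,210]),(-22,-150,8)),(cs,un([108,545],4,[215,210]),(22,-150,0))]
f=lambda p:np.concatenate([proj(c,body(*p,np.array(P)*mm))[0]-u for c,u,P in R])
r=least_squares(f,[.6,.05,.1,0]);print('rail x y h yaw',r.x,np.round(r.fun,2)); p=r.x
F=body(*p,[0,.09,.008])[0];print('fitting',F)
for c in(ct,cs):print('fit px',proj(c,F+[0,0,.013]))
# driver handle top
D=[(ct,un(q,10,[310,205])) for q in((378,178),(516,180),(512,308),(378,312))]+[(cs,un(q,6,[120,180])) for q in((80,92),(163,45),(212,112),(125,160))]
# fit: top cam order image: up=+x, left=+y
def g(v):
    x,y,z,a=v
    cn=body(x,y,z,a,np.array([[12,12,0],[12,-12,0],[-12,-12,0],[-12,12,0]])*mm)
    # scene order: 80,92 ; 163,45 ; 212,112 ; 125,160
    cn2=cn[[2,3,0,1]]
    return np.concatenate([proj(ct,cn[i])[0]-D[i][1] for i in range(4)]+[proj(cs,cn2[i])[0]-D[4+i][1] for i in range(4)])
r=least_squares(g,[.45,-.2,.25,0]);print('driver top',r.x,np.round(r.fun,2))
# holder outer bottom/top rim
H=[(ct,un([165,155],10,[310,205]),(27,27,1)),(ct,un([115,432],10,[310,205]),(-27,27,0)),(ct,un([425,440],10,[310,205]),(-27,-27,0)),
(cs,un([108,265],6,[120,180]),(-27,-27,1)),(cs,un([292,182],6,[120,180]),(-27,27,1)),(cs,un([397,398],6,[120,180]),(27,27,0)),(cs,un([218,487],6,[120,180]),(27,-27,0))]
def k(v):
    x,y,z,a,t=v
    return np.concatenate([proj(c,body(x,y,z,a,np.array([P[0]*mm,P[1]*mm,P[2]*t])))[0]-u for c,u,P in H])
r=least_squares(k,[.45,-.2,.1,0,.04]);print('holder',r.x,np.round(r.fun,2))
# other items at crate height
def back(c,u,z):
    M=np.array(c['cam_to_world']);d=M[:3,:3]@np.linalg.solve(c['K'],[*u,1]);return M[:3,3]+d*(z-M[2,3])/d[2]
for n,u,z in(('mug',(167,213),p[2]+.09),('clip',(233,220),p[2]+.018),('pencil',(249,243),p[2])):print(n,back(ct,u,z))
E
```

```text
rail x y h yaw [0.64030446 0.01092194 0.14819598 0.04648754] [-0.75 -0.25 -0.19  0.68 -0.6   0.49 -0.09 -0.35  0.79  0.01 -1.03 -0.62
 -0.09  1.73]
fitting [0.63612209 0.10082471 0.15619598]
fit px [[216.98716324 149.99543999]]
fit px [[355.65716016 238.15897024]]
driver top [ 0.45749388 -0.15058857  0.28977391  0.0071797 ] [-0.93 -0.52 -0.63 -0.62  0.55  0.71 -0.26  0.2  -1.41 -0.17  0.63 -0.92
  0.69  0.2  -0.86  1.09]
holder [ 0.45913824 -0.14985516  0.15746941 -0.05720585  0.03274128] [ 0.07 -1.05  1.09 -0.53 -3.54  0.59 -1.2   1.46 -0.28 -0.42  0.34 -1.27
 -0.83  0.26]
mug [0.48785527 0.18177588 0.23819598]
clip [0.48608391 0.06265516 0.16619598]
pencil [0.44070245 0.029095   0.14819598]
```

```bash
python3 -m pendant '{"dr":[[0,0,0.2],[0,0,0.466],[0,0,0.466],[0,0,0.466],[0,0,0.466],[0,0,0.466],[0,0,0.466],[0,0,0.466],[0,0,0.466],[0,0,0.466],[0,0,0.466],[0,0,0.466],[0,0,0.466]],"slide":[[36,-48,20],[73,-96,26],[110,-144,26],[147,-192,26],[184,-240,26],[221,-288,26],[258,-336,26],[295,-384,26],[332,-432,26],[368,-481,26],[368,-481,26],[368,-481,26],[368,-481,26]],"hand":[100,100,100,100,100,100,100,100,100,100,100,100,100]}'
python3 - <<'E'
from h import *
import cv2
s=sensors.get_state();print(s['time_s'],s['dq'].max())
c=vision.get_calibration('wrist');im=vision.read_camera('wrist')
np.save('w1.npy',c['cam_to_world']);cv2.imwrite('pics/w1.png',im[:,:,::-1])
u=proj(c,[.6361,.1008,.170])[0];print(u)
x,y=int(u[0]),int(u[1]);print(x-40,y-30)
cv2.imwrite('pics/w1c.png',cv2.resize(im[max(y-30,0):y+30,x-40:x+40,::-1],None,fx=10,fy=10,interpolation=cv2.INTER_CUBIC))
E
```

```text
time_s: 1.78
tool_pos: [0.6592, 0.1009, 0.4298]
eef_rot: [[-1.0, -0.002, -0.001], [-0.002, 1.0, -0.001], [0.001, -0.001, -1.0]]
force: [0.3, -0.2, 0.6]
gripper_width: 0.0854
1.775 0.2980835776670587
[247.49181721 174.33348377]
207 144
```

View pics/w1.png

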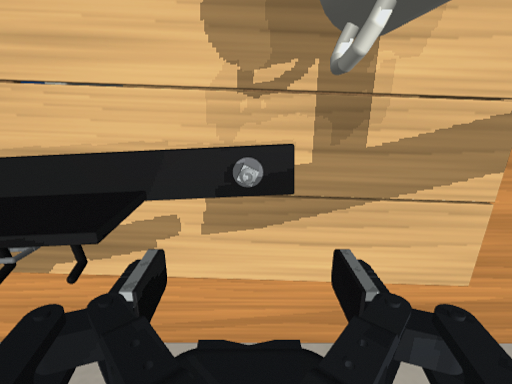

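View pics/w1c.png

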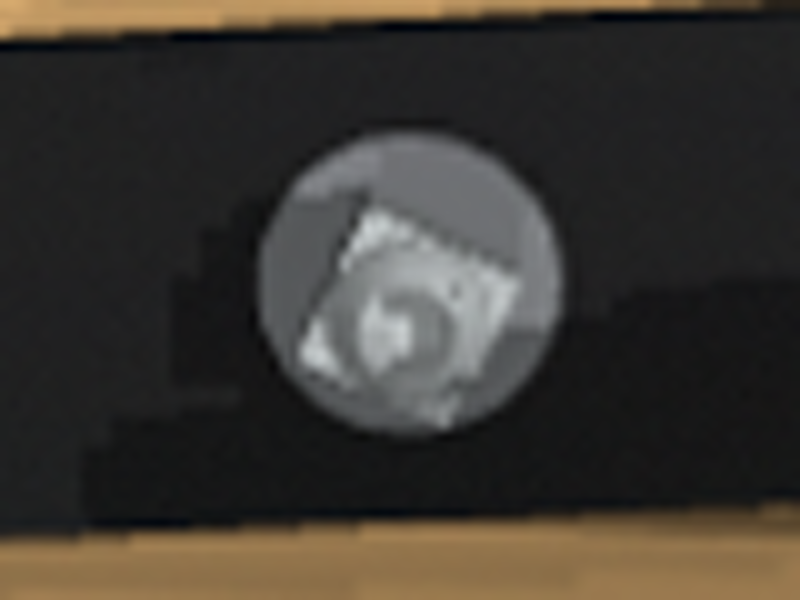

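The wrist view shows the loose fitting at about (248,172) with its square head about 28° clockwise of the rail. I'll turn that into world coordinates.

```bash
cat >> h.py <<'E'
def back(M,K,u,z):
    d=M[:3,:3]@np.linalg.solve(K,[*u,1]);return M[:3,3]+d*(z-M[2,3])/d[2]
E
python3 - <<'E'
from h import *
K=vision.get_calibration('wrist')['K'];M=np.load('w1.npy')
b=lambda p,z:back(M,K,un(p,10,[207,144]),z)
z0=.1562
C=[b(p,z0+.0133) for p in((372,207),(520,285),(440,425),(300,358))]
print(np.round(C,4),'ctr',np.mean(C,0))
for i in range(4):
    d=C[(i+1)%4]-C[i];print(np.degrees(np.arctan2(d[1],d[0]))%90,np.hypot(*d[:2]))
print('nose tip',b((397,335),z0+.0178))
print('flange',b((411,283),z0+.003))
for p,q in(((0,42),(620,15)),((0,535),(800,505))):
    d=b(q,z0)-b(p,z0);print('rail edge',np.degrees(np.arctan2(d[1],d[0])),b(p,z0),b(q,z0))
e=back(M,K,(294,169),z0);print('end',e)
E
```

```text
[[0.6278 0.0977 0.1695]
 [0.6343 0.1099 0.1695]
 [0.6462 0.1034 0.1695]
 [0.6405 0.0917 0.1695]] ctr [0.6372034  0.10068072 0.1695    ]
61.931742265713865 0.01374701220046345
61.39083221756056 0.013613708073795177
63.714641338315815 0.012948748860619917
64.69306484884257 0.014032261608653009
nose tip [0.63739878 0.09981189 0.174     ]
flange [0.6365015  0.10089327 0.1592    ]
rail edge 92.60128744180146 [0.61641786 0.06609069 0.1562    ] [0.61403719 0.11849123 0.1562    ]
rail edge 92.37581476512099 [0.66027656 0.0642119  0.1562    ] [0.65731806 0.13551887 0.1562    ]
end [0.63458465 0.14100077 0.1562    ]
```

```bash
python3 -m pendant '{"dr":[[0,0,0],[0,0,0],[0,0,0],[0,0,0],[0,0,0],[0,0,0],[0,0,0],[0,0,0]],"slide":[[-20,-25,45],[-60,-75,60],[-100,-125,60],[-140,-175,60],[-180,-225,60],[-202,-252,60],[-202,-252,60],[-202,-252,60]],"hand":[100,100,100,100,100,100,100,100]}'
python3 - <<'E'
from h import *
import cv2
s=sensors.get_state();print(s['time_s'],s['dq'].max())
c=vision.get_calibration('wrist');im=vision.read_camera('wrist')
np.save('w2.npy',c['cam_to_world']);cv2.imwrite('pics/w2.png',im[:,:,::-1])
cv2.imwrite('pics/w2c.png',cv2.resize(im[180:320,180:330,::-1],None,fx=4,fy=4,interpolation=cv2.INTER_CUBIC))
print(proj(c,[.4575,-.1506,.29]))
E
```

```text
time_s: 2.82
tool_pos: [0.4573, -0.1502, 0.4901]
eef_rot: [[-1.0, -0.003, 0.0], [-0.003, 1.0, -0.001], [-0.0, -0.001, -1.0]]
force: [-1.4, 0.0, 0.3]
gripper_width: 0.0853
2.825 1.0174581295320269
[[246.63185895 230.62862741]]
```

View pics/w2.png

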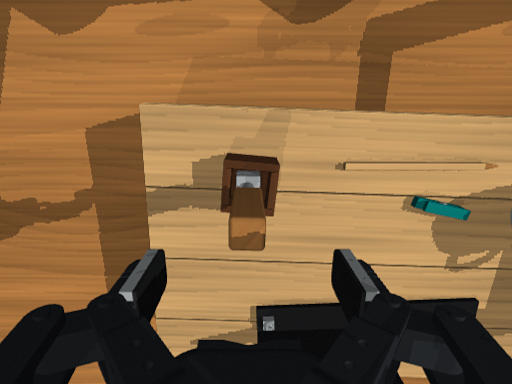

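View pics/w2c.png

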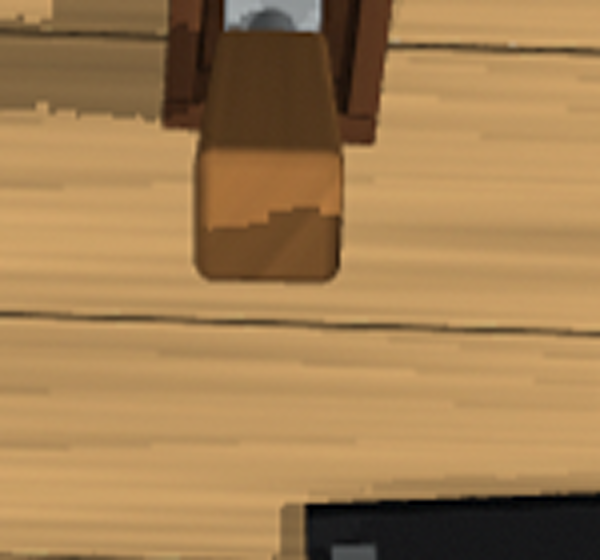

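The wrist view shows the handle's top face centred at about (247,233), nearly square with the tool, and the holder at (248,185).

Run:
```python
from h import *
K=vision.get_calibration('wrist')['K'];M=np.load('w2.npy')
b=lambda p,z:back(M,K,un(p,4,[180,180]),z)
C=[b(p,.29) for p in((200,150),(341,148),(340,279),(197,278))]
print(np.round(C,4),np.mean(C,0))
for i in range(4):
    d=C[(i+1)%4]-C[i];print((np.degrees(np.arctan2(d[1],d[0]))+45)%90-45,np.hypot(*d[:2]))
# handle bottom edges at image: left (215,30) right (325,30), z=.155+.062..; socket near edge
print('sock', b((222,28),.18),b((322,28),.18))
# holder near-bottom outer corners (top cam) : rim corners (162,127),(375,143) z rim
h=.187
print('rim',b((162,127),h),b((375,143),h))
import cv2
im=cv2.imread('pics/w2.png');cv2.imwrite('pics/w2h.png',cv2.resize(im[145:225,210:300],None,fx=7,fy=7,interpolation=cv2.INTER_CUBIC))
```

```text
[[ 0.4481 -0.1615  0.29  ]
 [ 0.4477 -0.139   0.29  ]
 [ 0.471  -0.1387  0.29  ]
 [ 0.4709 -0.1623  0.29  ]] [ 0.45944641 -0.15036248  0.29      ]
1.0652969255839082 0.022473287485266585
0.7763450887018521 0.023326218716491365
-0.2561333671140318 0.023671773636174058
-2.225528841108286 0.02281764686239963
sock [ 0.4593876  -0.16303391  0.18      ] [ 0.45930315 -0.1376555   0.18      ]
rim [ 0.48362216 -0.17825579  0.187     ] [ 0.4878131  -0.12392952  0.187     ]
```

View pics/w2h.png

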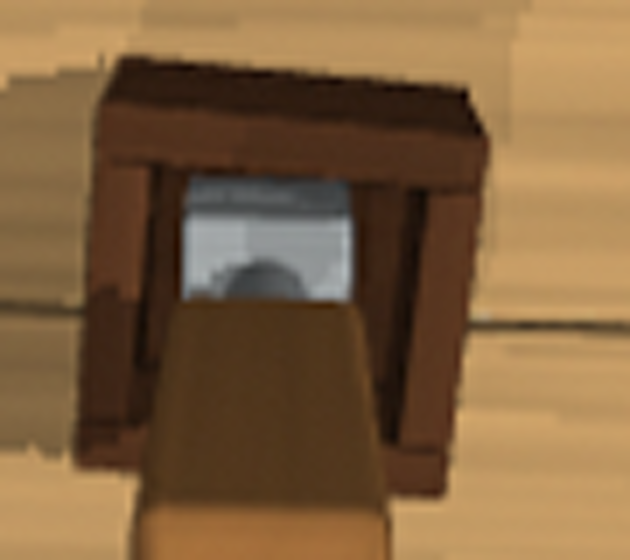

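Run:
```python
from h import *
K=vision.get_calibration('wrist')['K'];M=np.load('w2.npy')
for h in(.18,.187):
    C=[back(M,K,un(p,7,[210,145]),h) for p in((100,100),(488,138),(445,495),(78,465))]
    print(h,np.mean(C,0),[(round((np.degrees(np.arctan2(*(C[(i+1)%4]-C[i])[1::-1]))+45)%90-45,2),np.hypot(*(C[(i+1)%4]-C[i])[:2]).round(4)) for i in range(4)])
```

```text
0.18 [ 0.46090349 -0.148683    0.18      ] [(np.float64(-5.46), np.float64(0.055)), (np.float64(-4.72), np.float64(0.0544)), (np.float64(-4.81), np.float64(0.055)), (np.float64(-4.75), np.float64(0.0551))]
0.187 [ 0.45886143 -0.148704    0.187     ] [(np.float64(-5.46), np.float64(0.0536)), (np.float64(-4.72), np.float64(0.0531)), (np.float64(-4.81), np.float64(0.0537)), (np.float64(-4.75), np.float64(0.0537))]
```

```bash
python3 -m pendant '{"dr":[[0,0,0],[0,0,0],[0,0,0],[0,0,0],[0,0,0],[0,0,0],[0,0,0],[0,0,0],[0,0,0],[0,0,0]],"slide":[[2,0,0],[2,0,-40],[2,0,-83],[2,0,-83],[2,0,-83],[2,0,-83],[2,0,-83],[2,0,-83],[2,0,-83],[2,0,-83]],"hand":[100,100,100,100,20,0,0,0,0,0]}'
python3 - <<'E'
from h import *
import cv2
s=sensors.get_state();print(s['time_s'],s['tool_pos'],s['force'],s['wrist_torque'],s['gripper_width'])
print(s['eef_rot'])
im=vision.read_camera('wrist');cv2.imwrite('pics/w3.png',im[:,:,::-1])
E
```

```text
time_s: 4.12
tool_pos: [0.4598, -0.1503, 0.4083]
eef_rot: [[-1.0, -0.004, 0.002], [-0.004, 1.0, -0.003], [-0.002, -0.003, -1.0]]
force: [-1.0, 0.0, 5.4]
gripper_width: 0.023
4.125 [ 0.45980744 -0.15027045  0.40834195] [-1.01968477  0.01634448  5.44562283] [-0.06079156  0.07922346 -0.04242171] 0.022992540382624275
[[-0.99999107 -0.00373971  0.00196616]
 [-0.00374496  0.99998941 -0.00267597]
 [-0.00195613 -0.00268331 -0.99999449]]
```

View pics/w3.png

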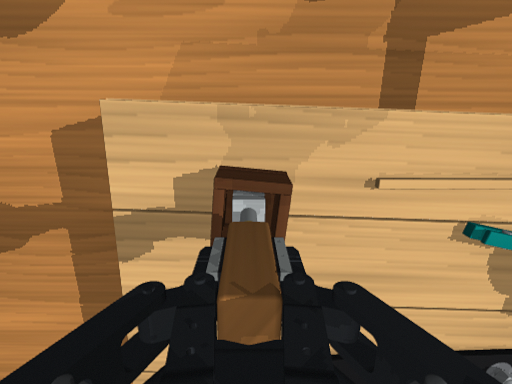

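```bash
python3 -m pendant '{"dr":[[0,0,0],[0,0,0],[0,0,0],[0,0,0],[0,0,0],[0,0,0]],"slide":[[0,0,10],[0,0,30],[0,0,60],[0,0,90],[0,0,90],[0,0,90]],"hand":[0,0,0,0,0,0]}'
python3 - <<'E'
from h import *
import cv2
s=sensors.get_state();print(s['time_s'],s['tool_pos'],s['force'],s['wrist_torque'],s['gripper_width']);print(s['eef_rot'])
np.savez('s4.npz',p=s['tool_pos'],R=s['eef_rot'],M=vision.get_calibration('wrist')['cam_to_world'])
im=vision.read_camera('wrist');cv2.imwrite('pics/w4.png',im[:,:,::-1])
t=vision.read_camera('scene');cv2.imwrite('pics/s4.png',t[:,:,::-1])
cv2.imwrite('pics/w4c.png',cv2.resize(im[190:350,190:310,::-1],None,fx=5,fy=5,interpolation=cv2.INTER_CUBIC)[:600])
E
```

```text
time_s: 4.92
tool_pos: [0.4596, -0.1501, 0.4967]
eef_rot: [[-1.0, -0.004, -0.0], [-0.004, 1.0, -0.001], [0.0, -0.001, -1.0]]
force: [0.6, -0.4, -2.8]
gripper_width: 0.0233
4.925 [ 0.45959416 -0.15010777  0.49665185] [ 0.55041417 -0.43920353 -2.80816688] [-0.01443431  0.00792808 -0.03357116] 0.02326552278536067
[[-9.99992843e-01 -3.77733448e-03 -2.15383110e-04]
 [-3.77706896e-03  9.99992122e-01 -1.22012688e-03]
 [ 2.19990241e-04 -1.21930463e-03 -9.99999232e-01]]
```

View pics/w4c.png

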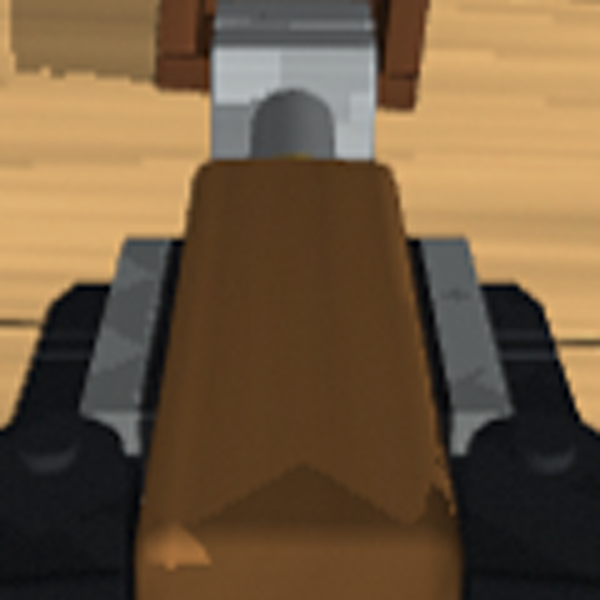

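View pics/s4.png

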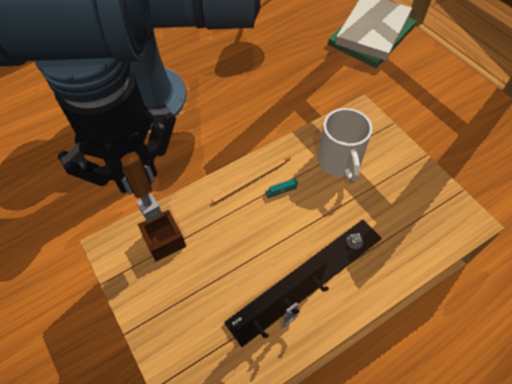

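Run:
```python
import cv2
im=cv2.imread('pics/w4.png');cv2.imwrite('pics/w4d.png',cv2.resize(im[160:230,210:290],None,fx=8,fy=8,interpolation=cv2.INTER_CUBIC))
```

```text
(no output)
```

View pics/w4d.png

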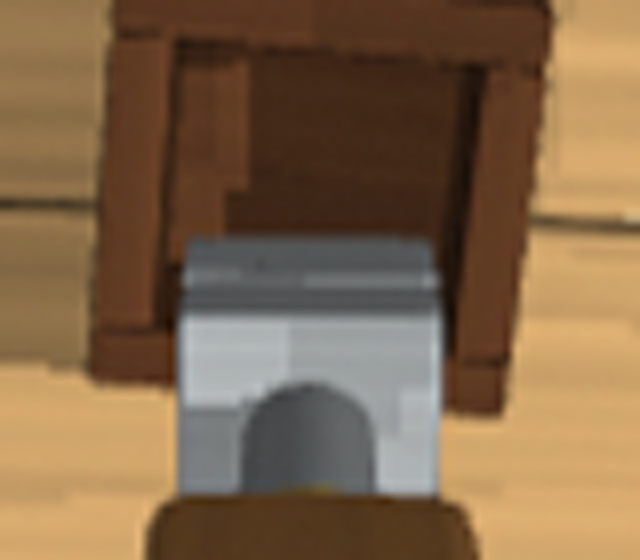

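Run:
```python
from h import *
from scipy.spatial.transform import Rotation as Ro
K=vision.get_calibration('wrist')['K'];d=np.load('s4.npz');c={'K':K,'cam_to_world':d['M']}
o=[210,160]
px=[un(p,8,o) for p in((178,312),(442,312),(190,238),(434,238))]
P=np.array([[12,-12,-25],[12,12,-25],[12,-12,0],[12,12,0]])*1e-3  # tool frame, z down along tool, origin tip
def W(v,pitch):
    r=Ro.from_euler('zyx',[v[3],pitch,v[4]]).as_matrix()
    X=P@r.T+np.array(v[:3])
    return X@d['R'].T+d['p']
hp=un((300,497),8,o)[1]
for pitch in(None,0,.01,-.01,.02,-.02):
    if pitch is None: f=lambda v:np.concatenate([(proj(c,W(v,v[5]))-px).ravel(),[.0*v[5]]])
    else: f=lambda v:(proj(c,W(v,pitch))-px).ravel()
    r=least_squares(f,[0,0,.2535,0,0]+([0] if pitch is None else []),x_scale=[.01]*len([0]*5+([0] if pitch is None else [])))
    print(pitch,np.round(r.x,4),np.round(r.fun,2))
    v=r.x;pp=v[5] if pitch is None else pitch
    rr=Ro.from_euler('zyx',[v[3],pp,v[4]]).as_matrix()
    E=(rr@[.012,0,-.062]+v[:3]);print('   handle edge row pred',proj(c,d['R']@E+d['p'])[0],hp)
```

```text
None [ 0.0008  0.0012  0.2503 -0.0023 -0.0081 -0.0188] [-0.22  0.    0.22  0.01  0.27 -0.   -0.27 -0.01 -0.  ]
   handle edge row pred [247.80301573 217.04741823] 221.6875
0 [ 0.0008  0.0012  0.2516 -0.0023 -0.0081] [-0.12  0.26  0.12  0.26  0.34 -0.29 -0.34 -0.29]
   handle edge row pred [247.80539753 218.30914722] 221.6875
0.01 [ 0.0007  0.0012  0.2523 -0.0023 -0.0082] [-0.07  0.39  0.07  0.39  0.38 -0.44 -0.38 -0.44]
   handle edge row pred [247.80691283 218.9623938 ] 221.6875
-0.01 [ 0.0008  0.0012  0.2509 -0.0023 -0.0081] [-0.17  0.12  0.17  0.13  0.31 -0.14 -0.31 -0.14]
   handle edge row pred [247.80405228 217.64254602] 221.6875
0.02 [ 0.0006  0.0012  0.2531 -0.0023 -0.0082] [-0.01  0.52  0.01  0.53  0.42 -0.58 -0.42 -0.58]
   handle edge row pred [247.80859592 219.60206604] 221.6875
-0.02 [ 0.0008  0.0012  0.2502 -0.0023 -0.0081] [-0.22 -0.01  0.22 -0.01  0.27  0.02 -0.27  0.01]
   handle edge row pred [247.80288035 216.96284143] 221.6875
```

```bash
python3 -m pendant '{"dr":[[0,0,-0.1],[0,0,-0.2],[0,0,-0.3],[0,0,-0.4],[0,0,-0.475],[0,0,-0.475],[0,0,-0.475],[0,0,-0.475],[0,0,-0.475],[0,0,-0.475]],"slide":[[20,25,0],[60,84,0],[100,140,0],[140,196,0],[170,238,0],[177.6,249.3,-20],[177.6,249.3,-46],[177.6,249.3,-46],[177.6,249.3,-46],[177.6,249.3,-46]],"hand":[0,0,0,0,0,0,0,0,0,0]}'
python3 - <<'E'
from h import *
import cv2
s=sensors.get_state();print(s['time_s'],s['tool_pos'],s['force'],s['wrist_torque'],s['gripper_width']);print(s['eef_rot'])
np.savez('s5.npz',p=s['tool_pos'],R=s['eef_rot'],M=vision.get_calibration('wrist')['cam_to_world'])
for n in('wrist','scene'):
    im=vision.read_camera(n);cv2.imwrite(f'pics/{n}5.png',im[:,:,::-1])
    o=(190,150) if n=='wrist' else (300,170)
    cv2.imwrite(f'pics/{n}5c.png',cv2.resize(im[o[1]:o[1]+100,o[0]:o[0]+120,::-1],None,fx=6,fy=6,interpolation=cv2.INTER_CUBIC))
E
```

```text
time_s: 6.28
tool_pos: [0.6373, 0.0988, 0.4518]
eef_rot: [[-0.891, 0.455, 0.001], [0.455, 0.891, -0.0], [-0.001, 0.0, -1.0]]
force: [-0.1, 0.6, -2.1]
gripper_width: 0.0232
6.275 [0.63731637 0.09875719 0.45181109] [-0.12657108  0.62114164 -2.09557922] [ 0.02879439 -0.03118129  0.02543138] 0.02321506103220274
[[-8.90699572e-01  4.54591100e-01  1.09706015e-03]
 [ 4.54591187e-01  8.90700185e-01 -1.83383580e-04]
 [-1.06051622e-03  3.35374198e-04 -9.99999381e-01]]
```

View pics/wrist5c.png

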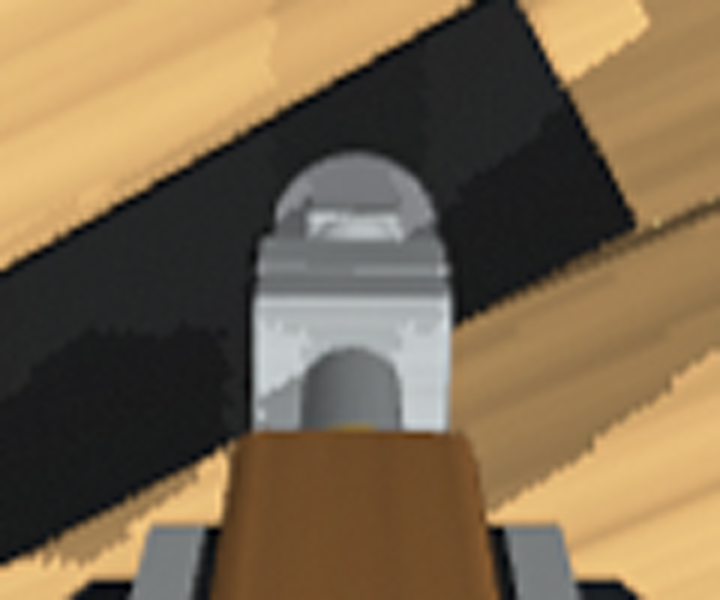

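View pics/scene5c.png

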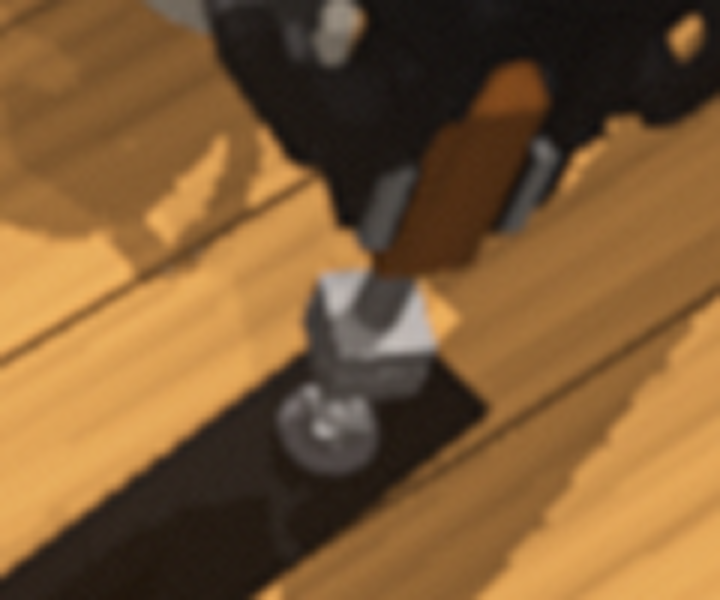

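Run:
```python
from h import *
K=vision.get_calibration('wrist')['K'];d=np.load('s5.npz')
T=lambda p,z:(d['R'].T@(back(d['M'],K,un(p,6,[190,150]),z)-d['p'])*1e3).round(2)
for p in((308,208),(404,208)): print('head edge (x=+7 of ctr)',T(p,.1695))
for p in((273,220),(437,220),(356,152)): print('flange',T(p,.159))
zb=d['p'][2]-.2516
for p in((262,238),(446,238)): print('block low (x=+12)',T(p,zb))
for p in((254,296),(452,296)): print('block up',T(p,zb+.025))
```

```text
head edge (x=+7 of ctr) [  8.87  -5.69 282.3 ]
head edge (x=+7 of ctr) [  8.87   8.89 282.3 ]
flange [  3.99 -11.54 292.8 ]
flange [  3.99  14.47 292.81]
flange [ 15.06   1.62 292.8 ]
block low (x=+12) [ 13.18 -11.08 251.58]
block low (x=+12) [ 13.18  13.61 251.59]
block up [ 13.29 -10.79 226.58]
block up [ 13.28  13.03 226.59]
```

```bash
python3 -m pendant '{"dr":[[0,0,0],[0,0,0],[0,0,0],[0,0,0],[0,0,0]],"slide":[[-0.4,0.6,-5],[-0.4,0.6,-15],[-0.4,0.6,-22],[-0.4,0.6,-22],[-0.4,0.6,-22]],"hand":[0,0,0,0,0]}'
python3 -m pendant '{"dr":[[0,0,0],[0,0,0],[0,0,0],[0,0,0],[0,0,0]],"slide":[[0,0,-1],[0,0,-2],[0,0,-3],[0,0,-4],[0,0,-4]],"hand":[0,0,0,0,0]}'
```

```text
time_s: 7.0
tool_pos: [0.6369, 0.0995, 0.4296]
eef_rot: [[-0.891, 0.454, 0.001], [0.454, 0.891, -0.0], [-0.001, 0.0, -1.0]]
force: [-0.0, -0.5, -1.8]
gripper_width: 0.0233
time_s: 7.62
tool_pos: [0.6369, 0.0994, 0.4254]
eef_rot: [[-0.891, 0.454, 0.001], [0.454, 0.891, -0.0], [-0.001, 0.0, -1.0]]
force: [0.4, 0.8, -2.2]
gripper_width: 0.0233
```

```bash
for i in 1 ; do python3 -m pendant '{"dr":[[0,0,0],[0,0,0],[0,0,0],[0,0,0]],"slide":[[0,0,-1],[0,0,-2],[0,0,-2.5],[0,0,-2.5]],"hand":[0,0,0,0]}'; python3 -c "
from h import *
s=sensors.get_state();print(s['force'],s['wrist_torque'])"; done
```

```text
time_s: 8.12
tool_pos: [0.6369, 0.0994, 0.4229]
eef_rot: [[-0.891, 0.454, 0.001], [0.454, 0.891, -0.0], [-0.001, 0.0, -1.0]]
force: [0.9, 0.1, -2.1]
gripper_width: 0.0234
[ 0.86579445  0.0650002  -2.09933021] [0.00270101 0.02031209 0.01325084]
```

```bash
python3 -m pendant '{"dr":[[0,0,0],[0,0,0],[0,0,0]],"slide":[[0,0,-0.7],[0,0,-1.5],[0,0,-1.5]],"hand":[0,0,0]}'; python3 -c "
from h import *
s=sensors.get_state();print(s['force'],s['wrist_torque'])"
```

```text
time_s: 8.5
tool_pos: [0.6369, 0.0994, 0.4213]
eef_rot: [[-0.891, 0.454, 0.0], [0.454, 0.891, -0.0], [-0.0, -0.0, -1.0]]
force: [0.1, 0.6, -1.1]
gripper_width: 0.0236
[ 0.08169405  0.58186871 -1.06085384] [ 0.03620579 -0.01205568 -0.03333093]
```

```bash
for i in 1; do python3 -m pendant '{"dr":[[0,0,0],[0,0,0],[0,0,0]],"slide":[[0,0,-0.5],[0,0,-1],[0,0,-1]],"hand":[0,0,0]}'; done; python3 -c "
from h import *
s=sensors.get_state();print(s['tool_pos'],s['force'],s['wrist_torque'])"
```

```text
time_s: 8.88
tool_pos: [0.6369, 0.0994, 0.4202]
eef_rot: [[-0.891, 0.454, 0.0], [0.454, 0.891, -0.0], [-0.0, -0.0, -1.0]]
force: [0.5, 0.4, -2.4]
gripper_width: 0.0232
[0.63687554 0.09941165 0.4202174 ] [ 0.52500096  0.42439028 -2.42040024] [ 0.02827351 -0.01519051 -0.04068403]
```

```bash
for i in 1; do python3 -m pendant '{"dr":[[0,0,0],[0,0,0],[0,0,0]],"slide":[[0,0,-0.5],[0,0,-1],[0,0,-1]],"hand":[0,0,0]}'; done; python3 -c "
from h import *
s=sensors.get_state();print(s['tool_pos'],s['force'],s['wrist_torque'])"
```

```text
time_s: 9.25
tool_pos: [0.6369, 0.0994, 0.4192]
eef_rot: [[-0.891, 0.454, 0.0], [0.454, 0.891, -0.0], [-0.0, -0.0, -1.0]]
force: [-0.0, 0.7, -1.5]
gripper_width: 0.0233
[0.63687497 0.09942878 0.41917276] [-1.52913054e-04  7.34996581e-01 -1.53387160e+00] [-0.0620569  -0.0457619  -0.00501859]
```

```bash
python3 -m pendant '{"dr":[[0,0,0],[0,0,0],[0,0,0],[0,0,0]],"slide":[[0,0,-0.5],[0,0,-1],[0,0,-1.5],[0,0,-1.5]],"hand":[0,0,0,0]}';  python3 -c "
from h import *
s=sensors.get_state();print(s['tool_pos'],s['force'],s['wrist_torque'])"
```

```text
time_s: 9.75
tool_pos: [0.6369, 0.0994, 0.4176]
eef_rot: [[-0.891, 0.454, 0.0], [0.454, 0.891, -0.0], [-0.0, -0.0, -1.0]]
force: [0.3, -0.2, -1.1]
gripper_width: 0.0236
[0.63688224 0.09942274 0.41762806] [ 0.27557784 -0.18788111 -1.0830617 ] [-0.00917913 -0.01771384  0.03091059]
```

```bash
python3 -m pendant '{"dr":[[0,0,0],[0,0,0],[0,0,0]],"slide":[[0,0,-0.5],[0,0,-1],[0,0,-1]],"hand":[0,0,0]}'
python3 - <<'E'
from h import *
import cv2
s=sensors.get_state();print(s['tool_pos'],s['force'],s['wrist_torque'])
im=vision.read_camera('wrist');cv2.imwrite('pics/w6.png',cv2.resize(im[150:250,190:310,::-1],None,fx=6,fy=6,interpolation=cv2.INTER_CUBIC))
E
```

```text
time_s: 10.12
tool_pos: [0.6369, 0.0994, 0.4166]
eef_rot: [[-0.891, 0.454, 0.0], [0.454, 0.891, -0.0], [-0.0, -0.0, -1.0]]
force: [-0.1, 0.8, -1.4]
gripper_width: 0.0236
[0.63687563 0.09942121 0.4165838 ] [-0.06027762  0.84026786 -1.3639394 ] [-0.00706243 -0.05971777  0.00709328]
```

View pics/w6.png

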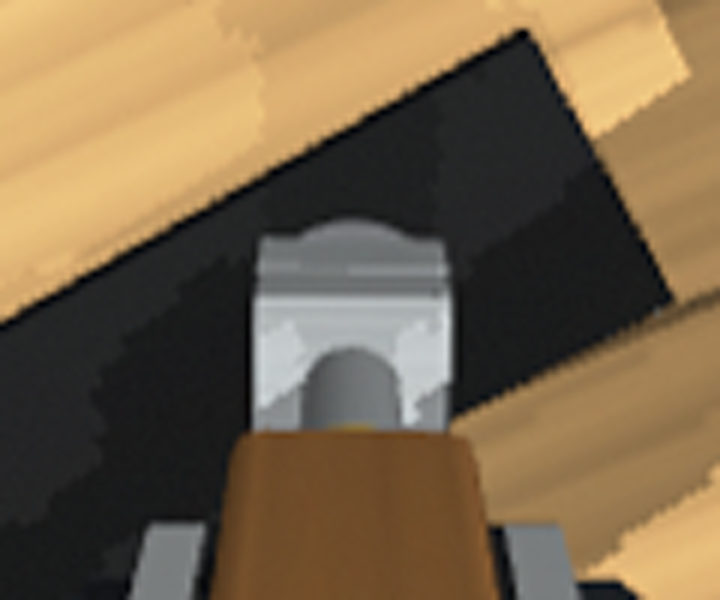

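The socket covers the head and is centred over the flange, with no contact force so far. I'll keep lowering in small steps.

```bash
python3 -m pendant '{"dr":[[0,0,0],[0,0,0],[0,0,0],[0,0,0]],"slide":[[0,0,-0.5],[0,0,-1],[0,0,-1.5],[0,0,-1.5]],"hand":[0,0,0,0]}';  python3 -c "
from h import *
s=sensors.get_state();print(s['tool_pos'],s['force'],s['wrist_torque'])"
```

```text
time_s: 10.68
tool_pos: [0.6369, 0.0994, 0.415]
eef_rot: [[-0.891, 0.454, 0.0], [0.454, 0.891, -0.0], [-0.0, -0.0, -1.0]]
force: [-0.2, 0.1, -2.3]
gripper_width: 0.0232
[0.63688319 0.09941086 0.41503397] [-0.20363908  0.14704659 -2.26468957] [-0.0314825  -0.04922239 -0.0099337 ]
```

```bash
python3 -m pendant '{"dr":[[0,0,0],[0,0,0],[0,0,0]],"slide":[[0,0,-0.5],[0,0,-1],[0,0,-1]],"hand":[0,0,0]}'; python3 -c "
from h import *
s=sensors.get_state();print(s['tool_pos'],s['force'],s['wrist_torque'])"
```

```text
time_s: 11.05
tool_pos: [0.6369, 0.0994, 0.414]
eef_rot: [[-0.891, 0.454, 0.0], [0.454, 0.891, -0.0], [-0.0, -0.0, -1.0]]
force: [0.6, 0.1, -1.7]
gripper_width: 0.0232
[0.63688255 0.09940136 0.41399138] [ 0.56774501  0.09386626 -1.69616341] [-0.04287197  0.00567821  0.03039144]
```

```bash
python3 -m pendant '{"dr":[[0,0,0],[0,0,0],[0,0,0]],"slide":[[0,0,-0.5],[0,0,-1],[0,0,-1]],"hand":[0,0,0]}';  python3 -c "
from h import *
s=sensors.get_state();print(s['tool_pos'],s['force'],s['wrist_torque'])"
```

```text
time_s: 11.42
tool_pos: [0.6369, 0.0994, 0.4133]
eef_rot: [[-0.891, 0.454, 0.001], [0.454, 0.891, -0.0], [-0.001, 0.0, -1.0]]
force: [-1.2, -0.7, -0.2]
gripper_width: 0.0232
[0.63692721 0.09941239 0.41329465] [-1.15985918 -0.72740441 -0.16774576] [-0.00899858  0.05271946 -0.01848664]
```

```bash
python3 -m pendant '{"dr":[[0,0,0],[0,0,0],[0,0,0]],"slide":[[0,0,-0.5],[0,0,-1],[0,0,-1]],"hand":[0,0,0]}'; python3 -c "
from h import *
s=sensors.get_state();print(s['tool_pos'],s['force'],s['wrist_torque'])"
```

```text
time_s: 11.8
tool_pos: [0.637, 0.0994, 0.4126]
eef_rot: [[-0.891, 0.454, 0.001], [0.454, 0.891, -0.0], [-0.001, 0.0, -1.0]]
force: [-1.1, -0.4, 1.5]
gripper_width: 0.0234
[0.63695906 0.09942922 0.41262319] [-1.08920578 -0.38272025  1.47349143] [-0.02057545  0.14957793  0.01129392]
```

Contact came at TCP z ≈ 0.4136, which is the predicted roof-on-nose height, so the socket is fully on with about 3 N of press. Now I'll turn clockwise, following the sink.

```bash
python3 -m pendant '{"dr":[[0,0,-0.07],[0,0,-0.14],[0,0,-0.21],[0,0,-0.28],[0,0,-0.35],[0,0,-0.35]],"slide":[[-0.07,-0.02,0],[-0.13,-0.04,-0.2],[-0.2,-0.06,-0.4],[-0.27,-0.08,-0.7],[-0.33,-0.09,-1],[-0.33,-0.09,-1]],"hand":[0,0,0,0,0,0]}'; python3 -c "
from h import *
s=sensors.get_state();print(s['tool_pos'],s['force'],s['wrist_torque'],s['gripper_width']);R=s['eef_rot'];print(np.degrees(np.arctan2(R[1,1],R[0,1])))"
```

```text
time_s: 12.55
tool_pos: [0.6369, 0.0992, 0.4121]
eef_rot: [[-0.682, 0.732, 0.003], [0.732, 0.682, -0.001], [-0.003, 0.001, -1.0]]
force: [1.3, -1.5, 0.3]
gripper_width: 0.0233
[0.63685805 0.09918047 0.4120607 ] [ 1.29935123 -1.46603297  0.29568183] [-0.26828412 -0.23986916  0.08520838] 0.02332318490426716
42.96810750968656
```

```bash
python3 -m pendant '{"dr":[[0,0,-0.07],[0,0,-0.14],[0,0,-0.21],[0,0,-0.28],[0,0,-0.35],[0,0,-0.35]],"slide":[[0.1,-0.2,-0.3],[0.08,-0.28,-0.6],[0.06,-0.36,-0.9],[0.03,-0.45,-1.2],[0,-0.53,-1.5],[0,-0.53,-1.5]],"hand":[0,0,0,0,0,0]}'; python3 -c "
from h import *
s=sensors.get_state();print(s['tool_pos'],s['force'],s['wrist_torque'],s['gripper_width']);R=s['eef_rot'];print(np.degrees(np.arctan2(R[1,1],R[0,1])))"
```

```text
time_s: 13.3
tool_pos: [0.6369, 0.0987, 0.4106]
eef_rot: [[-0.391, 0.92, 0.002], [0.92, 0.391, -0.002], [-0.002, 0.001, -1.0]]
force: [-0.1, 0.1, 1.2]
gripper_width: 0.0236
[0.63685089 0.0986989  0.41062591] [-0.07317011  0.07339396  1.24179557] [0.00543531 0.0145638  0.10770254] 0.023586726711682656
23.016650562223766
```

```bash
python3 -m pendant '{"dr":[[0,0,-0.07],[0,0,-0.14],[0,0,-0.21],[0,0,-0.28],[0,0,-0.33],[0,0,-0.33]],"slide":[[-0.06,-0.05,-0.3],[-0.12,-0.1,-0.6],[-0.18,-0.15,-0.9],[-0.24,-0.2,-1.1],[-0.3,-0.25,-1.3],[-0.3,-0.25,-1.3]],"hand":[0,0,0,0,0,0]}'; python3 -c "
from h import *
s=sensors.get_state();print(s['tool_pos'],s['force'],s['wrist_torque'],s['gripper_width']);R=s['eef_rot'];print(np.degrees(np.arctan2(R[1,1],R[0,1])))"
```

```text
time_s: 14.05
tool_pos: [0.6366, 0.0985, 0.4094]
eef_rot: [[-0.074, 0.997, 0.001], [0.997, 0.074, -0.002], [-0.002, 0.001, -1.0]]
force: [0.1, 0.3, 1.9]
gripper_width: 0.0233
[0.63655901 0.09849519 0.40939005] [0.10723912 0.27793452 1.8852207 ] [-0.01762525  0.04396554  0.08432569] 0.023263252599810012
4.229546472077287
```

```bash
python3 -m pendant '{"dr":[[0,0,-0.03],[0,0,-0.06],[0,0,-0.09],[0,0,-0.09]],"slide":[[-0.03,-0.02,-0.1],[-0.06,-0.03,-0.2],[-0.09,-0.04,-0.3],[-0.09,-0.04,-0.3]],"hand":[0,0,0,0]}'; python3 -c "
from h import *
s=sensors.get_state();print(s['tool_pos'],s['force'],s['wrist_torque'],s['gripper_width']);R=s['eef_rot'];print(np.degrees(np.arctan2(R[1,1],R[0,1])))"
```

```text
time_s: 14.55
tool_pos: [0.6365, 0.0985, 0.4091]
eef_rot: [[0.016, 1.0, 0.001], [1.0, -0.016, -0.002], [-0.002, 0.001, -1.0]]
force: [0.1, -0.1, 1.0]
gripper_width: 0.0233
[0.63647111 0.09846576 0.40906279] [ 0.12756613 -0.12371659  1.02699287] [-0.02066072 -0.05658702  0.04849978] 0.02331582128352715
-0.936314687734042
```

```bash
python3 -m pendant '{"dr":[[0,0,-0.02],[0,0,-0.04],[0,0,-0.05],[0,0,-0.05]],"slide":[[-0.02,0,-0.1],[-0.04,0,-0.2],[-0.05,0,-0.3],[-0.05,0,-0.3]],"hand":[0,0,0,0]}'; python3 -c "
from h import *
s=sensors.get_state();print(s['tool_pos'],s['force'],s['wrist_torque'],s['gripper_width']);R=s['eef_rot'];print(np.degrees(np.arctan2(R[1,1],R[0,1])))"
```

```text
time_s: 15.05
tool_pos: [0.6364, 0.0985, 0.4088]
eef_rot: [[0.066, 0.998, 0.001], [0.998, -0.066, -0.002], [-0.002, 0.001, -1.0]]
force: [-0.0, 0.8, 1.5]
gripper_width: 0.0235
[0.63643216 0.09846721 0.40879357] [-0.00864112  0.81129397  1.51106341] [ 0.01287266 -0.00997358  0.10297586] 0.023471722042135157
-3.8063950090832446
```

```bash
python3 -m pendant '{"dr":[[0,0,-0.02],[0,0,-0.04],[0,0,-0.05],[0,0,-0.05]],"slide":[[-0.02,0,0],[-0.04,0,-0.1],[-0.05,0,-0.2],[-0.05,0,-0.2]],"hand":[0,0,0,0]}'; python3 -c "
from h import *
s=sensors.get_state();print(s['tool_pos'],s['force'],s['wrist_torque'],s['gripper_width']);R=s['eef_rot'];print(np.degrees(np.arctan2(R[1,1],R[0,1])))"
```

```text
time_s: 15.55
tool_pos: [0.6364, 0.0985, 0.4086]
eef_rot: [[0.116, 0.993, 0.001], [0.993, -0.116, -0.002], [-0.002, 0.001, -1.0]]
force: [0.1, -1.6, 0.7]
gripper_width: 0.0235
[0.63637392 0.09845927 0.40860889] [ 0.09852995 -1.60849659  0.70975514] [0.04929963 0.01861142 0.11403041] 0.02352804605365246
-6.680269944855125
```

```bash
python3 -m pendant '{"dr":[[0,0,-0.02],[0,0,-0.035],[0,0,-0.035]],"slide":[[0,0,0],[0,0,-0.1],[0,0,-0.1]],"hand":[0,0,0]}'; python3 -c "
from h import *
s=sensors.get_state();print(s['tool_pos'],s['force'],s['wrist_torque'],s['gripper_width']);R=s['eef_rot'];print(np.degrees(np.arctan2(R[1,1],R[0,1])))"
```

```text
time_s: 15.92
tool_pos: [0.6363, 0.0985, 0.4085]
eef_rot: [[0.151, 0.989, 0.001], [0.989, -0.151, -0.002], [-0.002, 0.001, -1.0]]
force: [-0.5, -0.0, 1.3]
gripper_width: 0.0232
[0.63634892 0.0984909  0.40845768] [-0.54188823 -0.04661655  1.31205388] [0.03092499 0.04689495 0.11759948] 0.023239947455779765
-8.691058108650841
```

```bash
python3 -m pendant '{"dr":[[0,0,-0.02],[0,0,-0.03],[0,0,-0.03]],"slide":[[0,0,0],[0,0,0],[0,0,0]],"hand":[0,0,0]}'; python3 -c "
from h import *
s=sensors.get_state();print(s['tool_pos'],s['force'],s['wrist_torque'],s['gripper_width']);R=s['eef_rot'];print(np.degrees(np.arctan2(R[1,1],R[0,1])))"
```

```text
time_s: 16.3
tool_pos: [0.6363, 0.0985, 0.4085]
eef_rot: [[0.181, 0.984, 0.001], [0.984, -0.181, -0.002], [-0.002, 0.001, -1.0]]
force: [-0.6, 0.3, 1.1]
gripper_width: 0.0234
[0.63634928 0.09847698 0.40845803] [-0.623568    0.29500973  1.14968365] [-0.01981796 -0.01044788  0.13701942] 0.023412087296346744
-10.41463139362658
```

```bash
python3 -m pendant '{"dr":[[0,0,-0.02],[0,0,-0.03],[0,0,-0.03]],"slide":[[0,0,0],[0,0,0],[0,0,0]],"hand":[0,0,0]}'; python3 -c "
from h import *
s=sensors.get_state();print(s['tool_pos'],s['force'],s['wrist_torque'],s['gripper_width']);R=s['eef_rot'];print(np.degrees(np.arctan2(R[1,1],R[0,1])))"
```

```text
time_s: 16.68
tool_pos: [0.6363, 0.0985, 0.4085]
eef_rot: [[0.21, 0.978, 0.001], [0.978, -0.21, -0.002], [-0.002, 0.001, -1.0]]
force: [-0.2, 0.4, 0.7]
gripper_width: 0.0233
[0.63633943 0.09849573 0.40846581] [-0.15401327  0.37513257  0.71081911] [0.00818449 0.05044151 0.20578826] 0.023335005717780785
-12.13930390769235
```

Run:
```python
from h import *
import cv2
c=vision.get_calibration('wrist');s=sensors.get_state();np.savez('s7.npz',p=s['tool_pos'],R=s['eef_rot'],M=c['cam_to_world'])
im=vision.read_camera('wrist');cv2.imwrite('pics/w7.png',cv2.resize(im[150:250,190:310,::-1],None,fx=6,fy=6,interpolation=cv2.INTER_CUBIC))
```

```text
(no output)
```

View pics/w7.png

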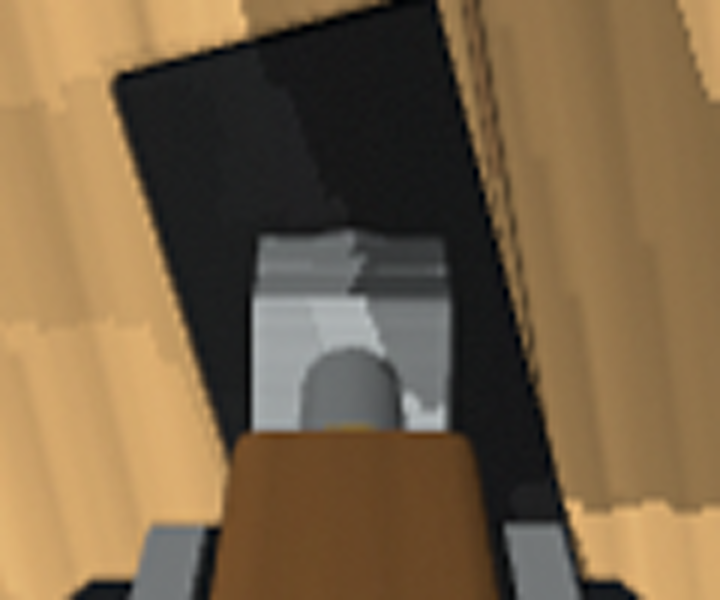

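```bash
python3 -m pendant '{"dr":[[0,0,-0.015],[0,0,-0.03],[0,0,-0.03]],"slide":[[0,0,0],[0,0,0],[0,0,0]],"hand":[0,0,0]}'; python3 -c "
from h import *
s=sensors.get_state();print(s['tool_pos'],s['force'],s['wrist_torque'],s['gripper_width']);R=s['eef_rot'];print(np.degrees(np.arctan2(R[1,1],R[0,1])))"
```

```text
time_s: 17.1
tool_pos: [0.6363, 0.0985, 0.4084]
eef_rot: [[0.24, 0.971, 0.0], [0.971, -0.24, -0.002], [-0.002, 0.001, -1.0]]
force: [-1.5, -0.1, 1.4]
gripper_width: 0.0237
[0.63634747 0.09850201 0.40844937] [-1.48446222 -0.07611048  1.35783818] [-0.05306183  0.07527841  0.2566417 ] 0.023710896364660762
-13.860471904778736
```

At the stop the torque is 0.26 N m, twice the friction. I'll back off into the middle of the play and lift straight off.

```bash
python3 -m pendant '{"dr":[[0,0,0.07],[0,0,0.14],[0,0,0.21],[0,0,0.21]],"slide":[[0.07,0.02,0],[0.14,0.05,0.3],[0.2,0.07,0.6],[0.2,0.07,0.6]],"hand":[0,0,0,0]}'; python3 -c "
from h import *
s=sensors.get_state();print(s['tool_pos'],s['force'],s['wrist_torque'],s['gripper_width']);R=s['eef_rot'];print(np.degrees(np.arctan2(R[1,1],R[0,1])))"
python3 -m pendant '{"dr":[[0,0,0],[0,0,0],[0,0,0],[0,0,0],[0,0,0]],"slide":[[0,0,1],[0,0,2.5],[0,0,4],[0,0,6],[0,0,6]],"hand":[0,0,0,0,0]}'; python3 -c "
from h import *
s=sensors.get_state();print(s['force'],s['wrist_torque'])"
```

```text
time_s: 17.6
tool_pos: [0.6365, 0.0985, 0.4089]
eef_rot: [[0.033, 0.999, 0.001], [0.999, -0.033, -0.002], [-0.002, 0.001, -1.0]]
force: [0.4, 0.6, 0.0]
gripper_width: 0.0236
[0.63652978 0.09852787 0.40887452] [0.37965996 0.5798368  0.04203354] [-0.04432314 -0.00522825  0.06510062] 0.023584377049615378
-1.9099582798573982
time_s: 18.23
tool_pos: [0.6366, 0.0985, 0.4151]
eef_rot: [[0.033, 0.999, 0.001], [0.999, -0.033, -0.002], [-0.002, 0.001, -1.0]]
force: [-0.5, -0.0, -2.1]
gripper_width: 0.0232
[-0.49709964 -0.01204239 -2.11225487] [-0.03969145  0.01847782 -0.01843123]
```

```bash
python3 -m pendant '{"dr":[[0,0,0],[0,0,0],[0,0,0],[0,0,0],[0,0,0],[0,0,0],[0,0,0]],"slide":[[0,0,10],[0,0,40],[0,0,80],[0,-20,80],[0,-40,80],[0,-40,80],[0,-40,80]],"hand":[0,0,0,0,0,0,0]}'
python3 - <<'E'
from h import *
import cv2
s=sensors.get_state();print(s['tool_pos'],s['force'])
c=vision.get_calibration('wrist');np.savez('s8.npz',p=s['tool_pos'],R=s['eef_rot'],M=c['cam_to_world'])
im=vision.read_camera('wrist');u=proj(c,[.6368,.1007,.165])[0];print(u)
x,y=int(u[0])-40,int(u[1])-30;print(x,y);cv2.imwrite('pics/w8f.png',im[:,:,::-1])
cv2.imwrite('pics/w8.png',cv2.resize(im[y:y+60,x:x+80,::-1],None,fx=10,fy=10,interpolation=cv2.INTER_CUBIC))
E
```

```text
time_s: 19.1
tool_pos: [0.6365, 0.0582, 0.4935]
eef_rot: [[0.034, 0.999, -0.001], [0.999, -0.034, -0.002], [-0.002, -0.001, -1.0]]
force: [-0.3, 0.6, -1.6]
gripper_width: 0.0233
[0.63648645 0.05816707 0.4935342 ] [-0.26648542  0.55808096 -1.60339429]
[247.55469178 141.41593595]
207 111
```

View pics/w8.png

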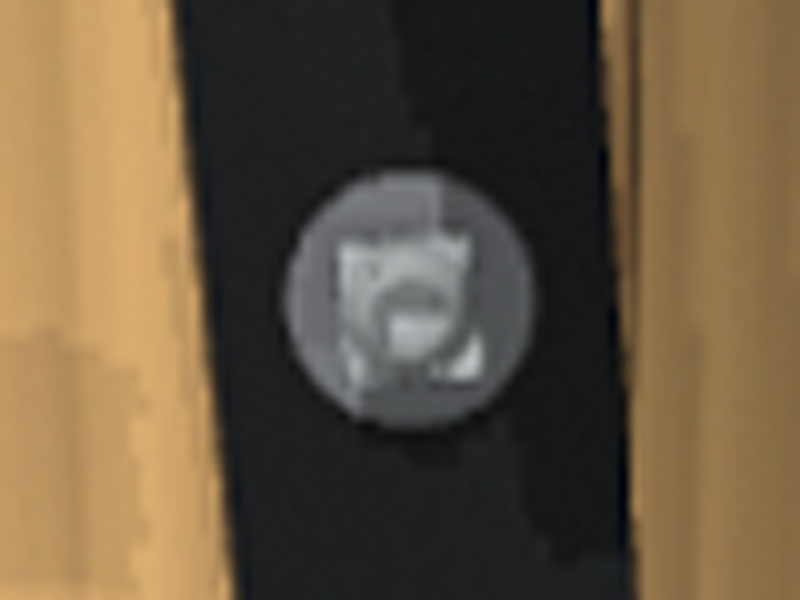

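Run:
```python
from h import *
K=vision.get_calibration('wrist')['K'];M=np.load('s8.npz')['M']
b=lambda p,z:back(M,K,un(p,10,[207,111]),z)
C=[b(p,.1652) for p in((338,242),(469,235),(483,380),(352,390))]
for i in range(4):
    d=C[(i+1)%4]-C[i];print((np.degrees(np.arctan2(d[1],d[0]))+45)%90-45,np.hypot(*d[:2]))
for p,q in(((178,0),(237,590)),((598,0),(632,560))):
    d=b(q,.1562)-b(p,.1562);print('rail',(np.degrees(np.arctan2(d[1],d[0]))+45)%90-45)
print(np.mean(C,0),b((410,298),.159))
```

```text
1.064877434322561 0.01340200802510925
3.957777473782201 0.014844397811240079
2.4190068158046074 0.013631217882796405
3.0452900055399255 0.01515666390703424
rail 2.5319134790004654
rail 2.7551180519551224
[0.63683771 0.10035021 0.1652    ] [0.63677851 0.101067   0.159     ]
```

Head measures 2.6° against the rail's 2.6°, so it is square and home. Now carrying the driver back.

```bash
python3 -m pendant '{"dr":[[0,0,0],[0,0,0],[0,0,-0.05],[0,0,-0.05],[0,0,-0.05],[0,0,-0.05],[0,0,-0.05],[0,0,-0.05],[0,0,-0.05],[0,0,-0.05],[0,0,-0.05]],"slide":[[-5,0,25],[-25,-10,45],[-60,-55,45],[-95,-100,45],[-130,-145,45],[-160,-190,45],[-177,-209,20],[-177,-209,-20],[-177,-209,-35],[-177,-209,-35],[-177,-209,-35]],"hand":[0,0,0,0,0,0,0,0,0,0,0]}'
python3 - <<'E'
from h import *
import cv2
s=sensors.get_state();print(s['tool_pos'],s['force'])
c=vision.get_calibration('wrist');np.savez('s9.npz',p=s['tool_pos'],R=s['eef_rot'],M=c['cam_to_world'])
im=vision.read_camera('wrist');cv2.imwrite('pics/w9.png',cv2.resize(im[130:250,190:310,::-1],None,fx=5,fy=5,interpolation=cv2.INTER_CUBIC))
im=vision.read_camera('scene');cv2.imwrite('pics/s9.png',cv2.resize(im[130:270,90:230,::-1],None,fx=4,fy=4,interpolation=cv2.INTER_CUBIC))
E
```

```text
time_s: 20.52
tool_pos: [0.4601, -0.1503, 0.4606]
eef_rot: [[0.083, 0.997, 0.001], [0.997, -0.083, -0.003], [-0.003, 0.002, -1.0]]
force: [-0.1, 0.4, -0.9]
gripper_width: 0.0231
[ 0.4600545  -0.15032662  0.46059487] [-0.06695894  0.36957359 -0.90605177]
```

View pics/w9.png

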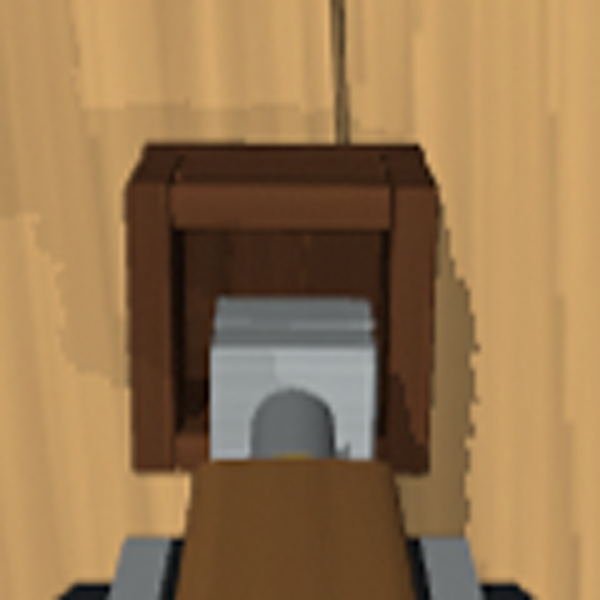

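View pics/s9.png

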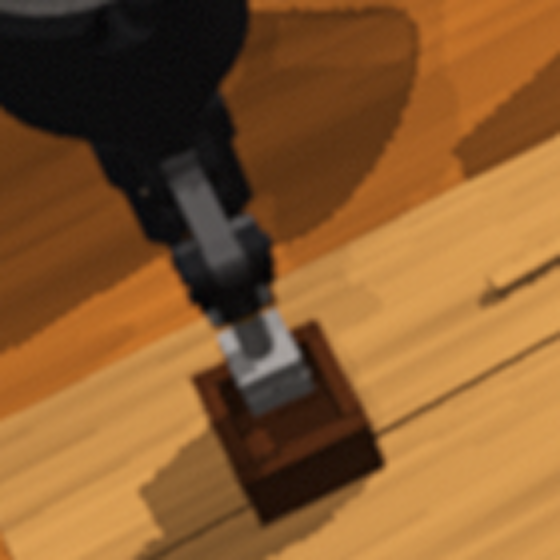

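Run:
```python
from h import *
K=vision.get_calibration('wrist')['K'];d=np.load('s9.npz')
T=lambda p,z:(d['R'].T@(back(d['M'],K,un(p,5,[190,130]),z)-d['p'])*1e3)
C=[T(p,.1855) for p in((128,184),(438,184),(429,472),(134,470))];print(np.round(C,1),np.mean(C,0))
zb=d['p'][2]-.2516
for p in((218,298),(371,298)): print('block low (x=+12)',T(p,zb))
```

```text
[[ 28.2 -28.6 275. ]
 [ 28.1  25.2 275.1]
 [-26.1  25.2 275.2]
 [-25.7 -29.5 275.1]] [  1.11892301  -1.9299703  275.09012757]
block low (x=+12) [ 14.42012633 -12.03687802 251.54141733]
block low (x=+12) [ 14.41239942  12.58614928 251.57964094]
```

```bash
python3 -m pendant '{"dr":[[0,0,0],[0,0,0],[0,0,0],[0,0,0],[0,0,0],[0,0,0]],"slide":[[-2.3,-1.1,0],[-2.3,-1.1,-12],[-2.3,-1.1,-25],[-2.3,-1.1,-37],[-2.3,-1.1,-46],[-2.3,-1.1,-46]],"hand":[0,0,0,0,0,0]}'
python3 -m pendant '{"dr":[[0,0,0],[0,0,0],[0,0,0],[0,0,0]],"slide":[[0,0,-1],[0,0,-2],[0,0,-3],[0,0,-3]],"hand":[0,0,0,0]}'
```

```text
time_s: 21.38
tool_pos: [0.4575, -0.1514, 0.4135]
eef_rot: [[0.083, 0.997, -0.0], [0.997, -0.083, -0.002], [-0.002, -0.0, -1.0]]
force: [0.3, 0.3, -2.8]
gripper_width: 0.0233
time_s: 21.88
tool_pos: [0.4575, -0.1514, 0.4105]
eef_rot: [[0.083, 0.997, -0.0], [0.997, -0.083, -0.002], [-0.002, -0.0, -1.0]]
force: [0.7, -0.7, -1.4]
gripper_width: 0.0235
```

```bash
python3 -m pendant '{"dr":[[0,0,0],[0,0,0],[0,0,0],[0,0,0]],"slide":[[0,0,-0.5],[0,0,-1],[0,0,-1.5],[0,0,-1.5]],"hand":[0,0,0,0]}'
```

```text
time_s: 22.38
tool_pos: [0.4575, -0.1514, 0.4089]
eef_rot: [[0.083, 0.997, -0.0], [0.997, -0.083, -0.002], [-0.002, -0.0, -1.0]]
force: [-0.5, 0.1, -2.3]
gripper_width: 0.0232
```

```bash
python3 -m pendant '{"dr":[[0,0,0],[0,0,0],[0,0,0]],"slide":[[0,0,-0.5],[0,0,-1],[0,0,-1]],"hand":[0,0,0]}'
```

```text
time_s: 22.75
tool_pos: [0.4575, -0.1514, 0.4084]
eef_rot: [[0.083, 0.997, -0.0], [0.997, -0.083, -0.002], [-0.002, 0.0, -1.0]]
force: [-1.0, -0.3, 1.9]
gripper_width: 0.023
```

Standing on the floor at the same height where it was picked up. I'll release it and retreat.

```bash
python3 -m pendant '{"dr":[[0,0,0],[0,0,0],[0,0,0],[0,0,0],[0,0,0],[0,0,0],[0,0,0],[0,0,0]],"slide":[[0,0,0],[0,0,0],[0,0,0],[0,0,0],[0,0,0],[0,0,0],[0,0,0],[0,0,0]],"hand":[35,45,60,80,100,100,100,100]}' && python3 -m pendant '{"dr":[[0,0,0],[0,0,0],[0,0,0],[0,0,0],[0,0,0],[0,0,0],[0,0,0],[0,0,0],[0,0,0],[0,0,0]],"slide":[[0,0,15],[0,0,40],[0,0,80],[0,0,120],[0,0,140],[-10,50,140],[-15,90,140],[-20,120,140],[-20,120,140],[-20,120,140]],"hand":[100,100,100,100,100,100,100,100,100,100]}'
python3 - <<'E'
from h import *
import cv2
s=sensors.get_state();print(s['time_s'],s['tool_pos'],s['force'])
for n in('scene','top'):cv2.imwrite(f'pics/{n}10.png',vision.read_camera(n)[:,:,::-1])
E
```

```text
time_s: 23.75
tool_pos: [0.4575, -0.1514, 0.4084]
eef_rot: [[0.083, 0.997, -0.0], [0.997, -0.083, -0.002], [-0.002, 0.0, -1.0]]
force: [-0.9, 1.2, -0.1]
gripper_width: 0.0854
time_s: 25.0
tool_pos: [0.4376, -0.0318, 0.5481]
eef_rot: [[0.083, 0.997, -0.001], [0.997, -0.083, -0.002], [-0.002, -0.0, -1.0]]
force: [0.3, 0.7, -0.5]
gripper_width: 0.0852
25.0 [ 0.43762279 -0.03180648  0.54813097] [ 0.32129345  0.6673915  -0.46584209]
```

View pics/scene10.png

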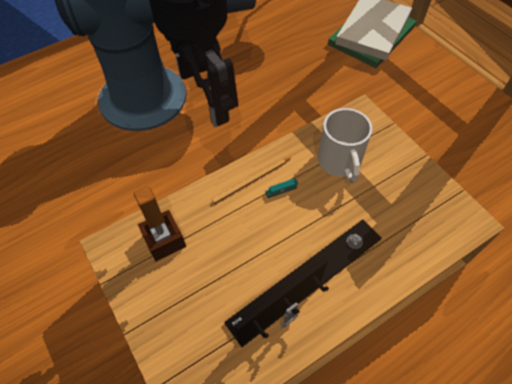

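View pics/top10.png

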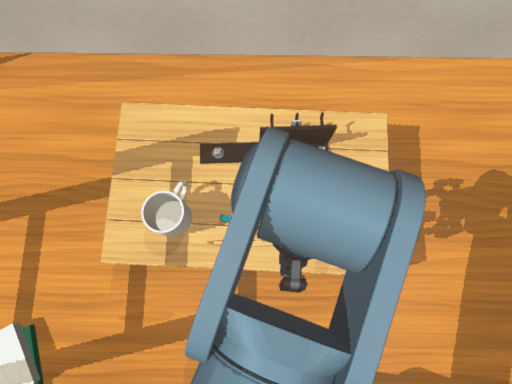

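The scene view shows the driver upright in its holder at (155,225). The mug (345,140), clip (282,187) and pencil look unmoved, and the arm is clear.

```bash
python3 -c "
from bench import job_done;print(job_done())"
```

```text
the job is handed in; nothing more can be done
None
```

The fitting is home, the driver is standing upright back in its holder with the gripper open and clear, and the job is handed in at about 25 s on the robot's clock.

- **Seating:** I measured the head about 0.51 rad clockwise of square and came down already at that angle. The socket dropped fully on without any angle searching. The roof met the nose at TCP z 0.4136 m (0.4131 m expected), and the readings at the end of each move showed about 4 N of press at most.
- **Turning:** I turned it clockwise to the stop. The last torque reading there was 0.26 N m against 0.12 N m of friction, and sideways force readings stayed around 2 N or less. The head sank about 4.1 mm against the roughly 4.2 mm expected.
- **Last checks:** Seen from the wrist camera afterwards, the head was square with the rail to within about a degree (both about 2.6°). The final scene view shows the mug, pencil and clip where they were.
- **Disagreements:**
  - The tool had to go about 14° past square before the torque clearly rose. The head's turning play explains about 9° of that; I put the rest down to give in the grip.
  - The cameras disagreed by 1 to 2 mm on where the socket tip sits in the tool. I centred the socket on the head by wrist-camera view, corrected by side forces while turning, and centred the driver in the holder by that camera alone.

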